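# Put a plaster egg away in its archive box with the lift-out cradle

## Robot

A 6-joint arm with a two-finger parallel gripper is mounted at the origin on the work surface; the furniture and walls round the work are solid. World frame = base frame: x ahead of the robot, y to its left, z up, the work surface at z = 0. Lengths are in m, angles in rad, forces in N, time in s.
With the tool pointing down it reaches from about 0.325 to 0.925 m from the base axis. Payload 3.1 kg.
Tool frame: the origin (TCP) lies at the very end of the fingers, on their centre line; the grasp point (between the pads) lies 19 mm behind it (robot.hold_point_z is the distance from the TCP to the grasp point, in m); z points along the fingers, y is the line along which they close (so a half turn about z gives the same grasp; the last joint's range is limited). The gripper opens to 85 mm and grips with 20 to 120 N. Pads are 22 mm wide; open, the fingers measure 114 mm over their backs; the gripper's body (76 mm by 85 mm) begins 54 mm behind the grasp point. The pads swing forward as they close: fully open they stand 13 mm farther back than shut.
Start: joints at [1.219, 0.217, 1.613, -0, 1.311, -0.112], TCP at [0.148, 0.607, 0.231] pointing down, gripper open.
Joint ranges: [-2.75, 2.75], [-0.78, 2.1], [0.31, 2.55], [-1.13, 4.27], [0.13, 2.63], [-2.58, 2.58]. Speed limits (rad/s): [2.79, 2.79, 3.14, 3.14, 3.14, 3.14].

## Interface

Orientations are given as a unit quaternion [w, x, y, z].
In Python, from plant import robot, capture, camera_info, workorder gives the robot as it stands.
- The arm moves only by the tool drive_tool, never from a script. Its argument "increments" is a list of rows, each a list of 3 entries, a list of its own where there are three numbers: the shift along the tool's x, y, z in m, then the turn, a rotation vector about the tool's x, y, z in rad, then the opening, from 0 (shut) to 1 (fully open). In form: [[[dx, dy, dz], [rx, ry, rz], hand], ...]. A call has 1 to 20 rows; each row shifts and turns the commanded pose from where the row before left it, along the tool's axes as they then stand; what a row does not reach is not made up. A row lasts 1/10 s, in which the tool goes at most 50 mm and 8.59 degrees, less where a joint would pass 70% of its speed; a pose out of reach is approached as far as the arm can. A call is refused whole if a number of a shift passes 0.05 or a number of a turn 0.15, either way. A call with a gripper value outside its range is refused whole. The fingers move at their own pace and stop on an object; "newtons" is the grip in N (left out, the last holds). Time passes only in rows, so rows that do not move let the fingers close. It gives the time, the measured TCP pose, the force, the opening and the grip force at its end, in the units of the state.
- robot.get_state(): the state, without advancing time (a new reading comes with each control period).
- capture(name): name is "scene" or "top" or "wrist"; returns the picture (400x640x3 uint8, blue, green, red); there is no depth.
- camera_info(name): a dict with "fx", "fy", "cx", "cy" (pixels), "cam_to_world" (4x4, takes a point from camera to world coordinates). Camera axes: x right, y down, z forward; pixel columns grow to the right and rows downward; lengths in m; the calibration is good to about 2 mm. A picture is of the moment at which its call begins: read the wrist's pose just before it. camera_info takes no time and is no camera call; for the wrist camera it gives the pose at the moment of the call.
- workorder.close_job(): hands the job in; it is judged then, once.
The state is a dict: "clock": time; "q": joint angles; "qvel": joint speeds; "tau": joint torques, N m; "ee_pos": TCP position; "tool_rot": TCP orientation; "contact_force": force on the tool from outside, world axes, zero at the start; "ft_torque": the same for the moment, N m; "width": opening from 0.0 (shut) to 1.0 (fully open); "finger_force": force on a finger pad.
Only numpy, scipy, OpenCV 4.12 (cv2) and the standard library are available. Lean on these libraries where they do the work, as an engineer would, in place of code of your own. Each camera call takes 0.05 s, during which the arm holds its last target. There are 200 camera calls.

## Task

Put the plaster egg away in the archive box: lift it in its wooden cradle by the grip on top, never touching the brittle egg itself, and lower it gently right down onto the foam at the bottom of the box, without dropping, plunging or pressing it. Let go, then shut the lid fully; leave the other things on the table where they are.

Things in the scene. Friction and masses are not known exactly. Their poses are not given: they have to be found in the camera images.
- box: Dark teal cloth archive box with hinged lid, fixed. Outside 136 x 136 mm, 146 mm high without lid; inside 124 x 124 mm, 128 mm deep; walls 6 mm; a soft dark foam pad (gives 10 mm at most, about 1 N per mm) lines the bottom, top 18 mm above the underside. Origin: centre of the underside, z up; its -x side (brass card holder) roughly faces the robot, the lid is hinged along the top of its +x side.
- lid (a joint): Angle of the box's lid in rad: 0 = shut flat on the rim, 1.57 = standing upright, grows as it opens; it starts open at about 1.75 to 2.0. The stiff hinge keeps it wherever it is left; about 2 N at its edge moves it.
- lid_hinge (a point): Middle of the hinge line: on the top of the box's +x wall at its outer face, 68 mm along box x from the centre and 146 mm above the table. The hinge line runs along box y.
- lid_edge (a point): Middle of the lid's free edge, 136 mm from the hinge line. The lid is a 138 x 138 mm board, 6 mm thick; a brown leather tab 30 mm wide stands out 15 mm beyond this edge.
- cradle: Lift-out cradle, loose, standing on the table with the egg in it: a turned brown wooden dish 86 mm across and 16 mm high (inner floor 5 mm up, foot 68 mm across) with a wire bail 98 mm wide over all that arches over the egg. 116 mm high over all, 0.14 kg. Origin at the centre of its underside, z up, the bail lies in its y-z plane.
- cradle_grip (a point): Centre of the pale wooden grip on top of the bail, 110 mm above the cradle's underside: a bar 52 mm long along cradle y, 13 x 13 mm in section. The egg's top is 43 mm below this point.
- egg: Cream-white plaster egg form, 72 x 70 mm across, 62 mm high, about 0.16 kg, standing loose on its small flat in the cradle's dish. Origin at the centre of that flat, z up.
- egg_middle (a point): Middle of the egg, 31 mm above its flat.
- bottle: White bud bottle, 50 mm across, 106 mm high, standing upright; a bystander. Origin at the centre of its underside.
- red_bowl: Small red bowl with a wavy rim, 96 mm across, 41 mm high; a bystander. Origin at the centre of its underside.
- white_pot: Small open pale grey-blue pot, 87 mm across, 57 mm high; a bystander. Origin at the centre of its underside.
Mind the look-alikes: they are no part of the job. What is shaped like the cradle but orange or turquoise is not meant.

How it is judged:
On the way:
1. the cradle stands on the foam at the bottom of the box with the egg in it, let go, the lid still open (horizontal distance between cradle and box below 0.04 m and z of cradle in the frame of box below 0.024 m and distance between egg_middle and cradle_grip below 0.085 m and contact force between the fingers and cradle below 0.1 N and value of joint lid above 0.5 rad), for 0.2 s.
At the end, for the whole second after the job is handed in: The cradle stands upright (within 0.1 rad), at rest and let go, on the foam at the bottom of the box (underside at most 6 mm above the foam's free level, within 40 mm of the middle), the egg sits in its dish (within 20 mm of its middle), and the lid is shut (below 0.06 rad) (horizontal distance between cradle and box below 0.04 m and z of cradle in the frame of box below 0.024 m and angle between cradle's own z axis and vertical below 0.1 rad and horizontal distance between egg_middle and cradle below 0.02 m and z of egg_middle in the frame of cradle below 0.05 m and value of joint lid below 0.06 rad and linear speed of each of cradle, egg below 0.02 m/s); the robot touches nothing.
It fails at once if the gripper or arm touches the egg (contact force between any of the arm, the fingers and egg above 0.5 N).
It fails at once if the egg is jolted in the cradle (over 15 N) (contact force between egg and cradle above 15 N).
It fails at once if the cradle is dropped or plunged into the box (over 0.35 m/s there), or pressed or knocked against the box (over 20 N) ((horizontal distance between cradle and box below 0.08 m and linear speed of cradle above 0.35 m/s) or contact force between cradle and box above 20 N).
It fails at once if the egg leaves the cradle (distance between egg_middle and cradle_grip above 0.1 m).
It fails at once if a bystander is disturbed (moved over 30 mm) (distance of any of bottle, red_bowl, white_pot from where it was at the start of the episode above 0.03 m).
It also fails if it takes over 72 s, if anything falls off the work surface, if the arm or the gripper's body presses on something with over 40 N, if the wrist force passes 120 N, or if a joint passes its speed limit or range.

## Working session

There is one attempt and no reset: what is moved stays moved. The work goes in short steps, Python scripts to look and compute and a tool call to move; the robot and the scene stay as the last step left them, time stands still between calls to the robot, and variables do not carry over. Pictures are saved under pics/ and viewed, at most 10 in all, crops included, and the job is handed in when it is done.

Besides the shell and the picture viewer there is one more tool, called as a command line: name --argument value ..., lists and objects as JSON in quotes. drive_tool: Moves the arm, as the interface text tells. Its arguments: {"type":"object","properties":{"increments":{"type":"array","items":{"type":"array"}},"newtons":{"type":"number"}},"required":["increments"]}

```bash
mkdir -p pics; ls
python3 - <<'E'
from plant import robot,capture,camera_info
import cv2,numpy as np
s=robot.get_state();print(s['clock'],s['ee_pos'],s['tool_rot'],s['width'],robot.hold_point_z)
for n in("scene","top"):
    im=capture(n);cv2.imwrite(f"pics/{n}0.png",im)
    c=camera_info(n);print(n,c['fx'],c['fy'],c['cx'],c['cy'],np.round(c['cam_to_world'],4).tolist())
E
```

```text
pics
0.0 [0.14811448 0.60634394 0.22994376] [-2.91292061e-04  1.19604912e-01  9.92820813e-01 -1.18922063e-03] 1.003865715361596 0.0187
scene 395.788960384988 395.788960384988 316.82580189390296 195.613552158588 [[0.8612, -0.3323, 0.3847, 0.1151], [-0.5083, -0.5724, 0.6435, -0.7403], [0.0063, -0.7496, -0.6618, 0.8689], [0.0, 0.0, 0.0, 1.0]]
top 387.9647555224442 387.9647555224442 323.55041001955465 185.30128701832905 [[0.0007, -0.9992, 0.0406, 0.4887], [-1.0, -0.0009, -0.0043, -0.0016], [0.0043, -0.0406, -0.9992, 1.0169], [0.0, 0.0, 0.0, 1.0]]
```

View pics/scene0.png

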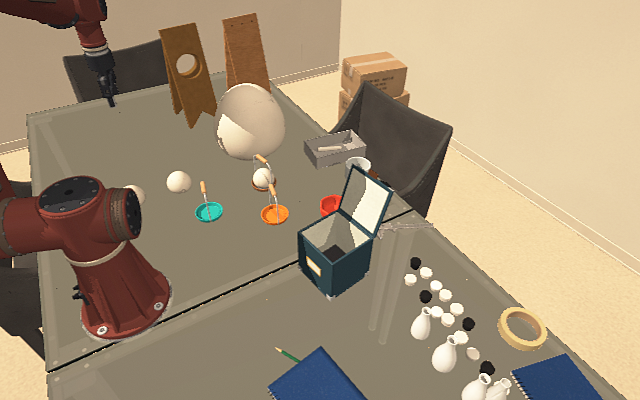

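View pics/top0.png

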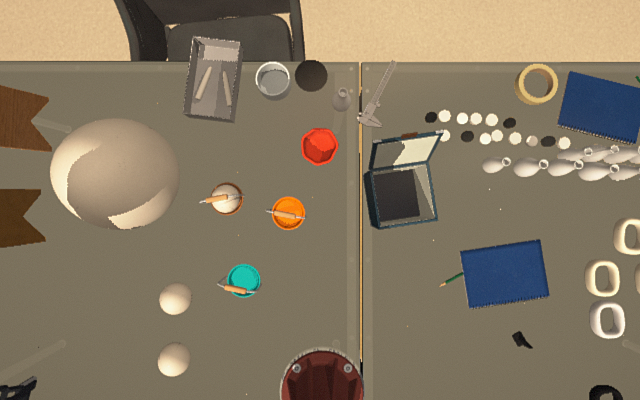

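Scene view: three bail cradles: brown with a white egg (scene 263,178; top 226,198), orange and empty (scene 274,213; top 289,213), and turquoise and empty (scene 208,211; top 243,281). Only the brown one fits. The box is at scene (337,250) and top (402,195), with the lid open away from the robot. I'll confirm this in one enlarged crop.

Run:
```python
import cv2,numpy as np
t=cv2.imread("pics/top0.png");s=cv2.imread("pics/scene0.png")
R=lambda im,x,y,w,h,k:cv2.resize(im[y:y+h,x:x+w],None,fx=k,fy=k,interpolation=cv2.INTER_CUBIC)
a=R(t,190,165,66,50,6);b=R(s,235,145,66,50,6);c=R(t,350,120,100,75+40,4)[:,:396];d=R(s,290,160,110,145,3)
W=np.zeros((600,800,3),np.uint8)
a=a[:300,:396];W[:300,:396]=a;W[:300,400:796]=b[:300,:396]
c=R(t,355,120,100,115,2.6);W[300:300+c.shape[0],:c.shape[1]]=c[:300]
d=R(s,290,160,110,145,2);W[302:302+d.shape[0],400:400+d.shape[1]]=d
cv2.imwrite("pics/crop0.png",W)
```

```text
(no output)
```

View pics/crop0.png

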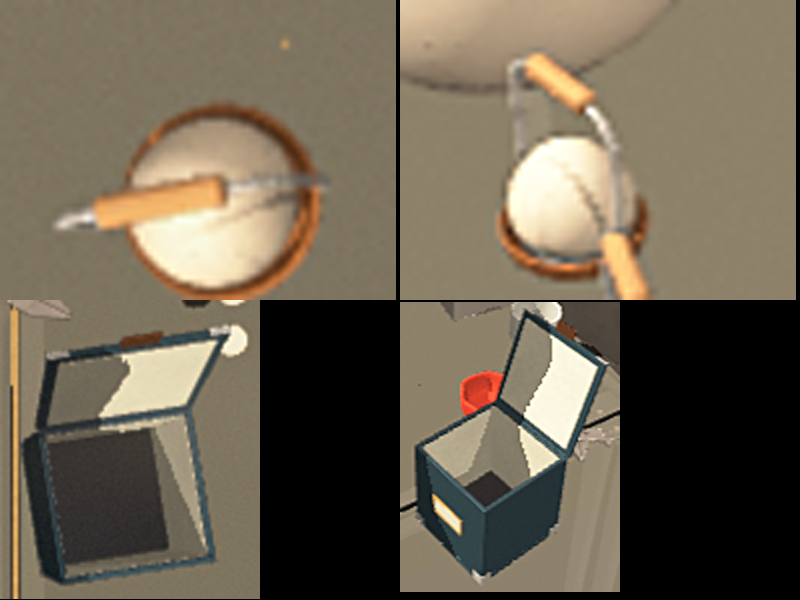

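The crop confirms the brown dish with the white egg and a pale grip. Grip ends are at top (206.0,200.3) and (227.5,196.5), and scene (256.5,155.2) and (266.5,162.3). Next I'll triangulate the grip, box rim and lid tab.

```bash
cat > h.py <<'E'
from plant import robot,capture,camera_info
import cv2,numpy as np
def ray(c,p):
    T=np.array(c['cam_to_world']);d=T[:3,:3]@[(p[0]-c['cx'])/c['fx'],(p[1]-c['cy'])/c['fy'],1]
    return T[:3,3],d/np.linalg.norm(d)
def tri(*cp):
    A=0;b=0;R=[ray(c,p) for c,p in cp]
    for o,d in R:
        M=np.eye(3)-np.outer(d,d);A=A+M;b=b+M@o
    X=np.linalg.solve(A,b)
    return X,max(np.linalg.norm((np.eye(3)-np.outer(d,d))@(X-o)) for o,d in R)
def onz(c,p,z):
    o,d=ray(c,p);return o+d*(z-o[2])/d[2]
E
python3 - <<'E'
from h import *
np.set_printoptions(precision=4,suppress=True)
S,T=camera_info("scene"),camera_info("top")
P={'gripA':((266.5,162.3),(227.5,196.5)),'gripB':((256.5,155.2),(206,200.3)),
'-x+y':((298.5,232),(378.8,227.7)),'-x-y':((332.5,264),(437.3,218.8)),'+x-y':((374,237),(428.1,160.4)),'+x+y':((339,211),(369.6,170.8)),'tab':((373,174),(409.6,134.6)),'redbowl':((330,205),(320,146))}
for k,(s,t) in P.items():
    X,e=tri((S,s),(T,t));print(k,X,'err',round(e,4), 'r',np.hypot(*X[:2]).round(3))
print('z=.11 grip',onz(T,(227.5,196.5),.11),onz(T,(206,200.3),.11),onz(S,(266.5,162.3),.11),onz(S,(256.5,155.2),.11))
for k in P:
    if 'x' in k and k[1]=='x': print(k,onz(T,P[k][1],.146),onz(S,P[k][0],.146))
print('dish',onz(T,(227.2,198.3),.012),'lidcorners',[onz(T,p,.27) for p in((373.5,141),(443.5,131.5))])
print('bottle?',onz(T,(341,97),.1),'pot',onz(T,(273,80),.05))
E
```

```text
gripA [0.4994 0.219  0.1085] err 0.0002 r 0.545
gripB [0.489  0.2699 0.1084] err 0.0014 r 0.559
-x+y [ 0.4283 -0.1294  0.1416] err 0.0007 r 0.447
-x-y [ 0.4477 -0.2603  0.1438] err 0.0016 r 0.518
+x-y [ 0.58   -0.241   0.1451] err 0.0006 r 0.628
+x+y [ 0.559  -0.111   0.1363] err 0.0016 r 0.57
tab [ 0.6147 -0.1686  0.2804] err 0.0012 r 0.637
redbowl [0.6202 0.0073 0.0369] err 0.009 r 0.62
z=.11 grip [0.4992 0.2187 0.11  ] [0.4903 0.2687 0.11  ] [0.4988 0.217  0.11  ] [0.487  0.2686 0.11  ]
-x+y [ 0.4292 -0.129   0.146 ] [ 0.4258 -0.1328  0.146 ]
-x-y [ 0.4491 -0.2604  0.146 ] [ 0.4452 -0.2611  0.146 ]
+x-y [ 0.5805 -0.2411  0.146 ] [ 0.5788 -0.2414  0.146 ]
+x+y [ 0.5568 -0.109   0.146 ] [ 0.5547 -0.1199  0.146 ]
dish [0.4956 0.2433 0.012 ] lidcorners [array([ 0.605 , -0.1015,  0.27  ]), array([ 0.6237, -0.2375,  0.27  ])]
bottle? [ 0.737 -0.047  0.1  ] pot [0.7935 0.1219 0.05  ]
```

Measured, with heights matching the text (0.109 and 0.142–0.146):

| Item | Position (m) | Yaw (rad) |
|---|---|---|
| Grip centre | 0.494, 0.244, 0.109 | ≈ 0.2 |
| Box centre | 0.504, -0.185 | ≈ 0.148 |

I'm starting to move, with the route swung inward to stay clear of the large sphere.

drive_tool --increments '[[[0, 0, -0.01], [0, 0, 0.1414], 0.6], [[0, 0, -0.01], [0, 0, 0.1414], 0.6], [[0, 0, -0.01], [0, 0, 0.1414], 0.6], [[0, 0, -0.01], [0, 0, 0.1414], 0.6], [[0, 0, -0.01], [0, 0, 0.1414], 0.6], [[0, 0, -0.01], [0, 0, 0.1414], 0.6], [[0, 0, -0.01], [0, 0, 0.1414], 0.6], [[0, 0, -0.01], [0, 0, 0.1414], 0.6], [[-0.029, 0.004, 0], [0, 0, 0], 0.6], [[-0.029, 0.004, 0], [0, 0, 0], 0.6], [[-0.029, 0.004, 0], [0, 0, 0], 0.6], [[-0.029, 0.004, 0], [0, 0, 0], 0.6], [[-0.029, 0.004, 0], [0, 0, 0], 0.6], [[-0.029, 0.004, 0], [0, 0, 0], 0.6], [[-0.029, 0.004, 0], [0, 0, 0], 0.6], [[-0.029, 0.004, 0], [0, 0, 0], 0.6], [[-0.029, 0.004, 0], [0, 0, 0], 0.6], [[-0.029, 0.004, 0], [0, 0, 0], 0.6]]'

```text
clock: 1.9
ee_pos: [0.2451, 0.3295, 0.3107]
tool_rot: [0.0, 0.633, 0.774, -0.0]
contact_force: [-0.0, 0.7, -0.1]
width: 0.6
finger_force: 0.0
```

drive_tool --increments '[[[-0.0167, 0.0284, 0], [0, 0, 0], 0.6], [[-0.0167, 0.0284, 0], [0, 0, 0], 0.6], [[-0.0167, 0.0284, 0], [0, 0, 0], 0.6], [[-0.0167, 0.0284, 0], [0, 0, 0], 0.6], [[-0.0167, 0.0284, 0], [0, 0, 0], 0.6], [[-0.0167, 0.0284, 0], [0, 0, 0], 0.6], [[-0.0167, 0.0284, 0], [0, 0, 0], 0.6], [[-0.0167, 0.0284, 0], [0, 0, 0], 0.6], [[0, 0, 0], [0, 0, 0], 0.6], [[0, 0, 0], [0, 0, 0], 0.6]]'

```text
clock: 2.9
ee_pos: [0.4941, 0.2446, 0.3103]
tool_rot: [-0.001, 0.634, 0.774, -0.001]
contact_force: [-0.9, 0.7, 0.1]
width: 0.6
finger_force: 0.0
```

Run:
```python
from h import *
np.set_printoptions(precision=4,suppress=True)
print(robot.get_state()['ee_pos']);c=camera_info("wrist");im=capture("wrist");cv2.imwrite("pics/w1.png",im)
import pickle;pickle.dump(c,open("w1.pkl","wb"));print(c)
```

```text
[0.4941 0.2446 0.3103]
{'fx': 294.46718768378105, 'fy': 294.46718768378105, 'cx': 314.70655865320606, 'cy': 196.5543799349335, 'cam_to_world': array([[ 0.9803,  0.1911,  0.0505,  0.4798],
       [ 0.1976, -0.9427, -0.2687,  0.3127],
       [-0.0037,  0.2734, -0.9619,  0.4529],
       [ 0.    ,  0.    ,  0.    ,  1.    ]])}
```

View pics/w1.png

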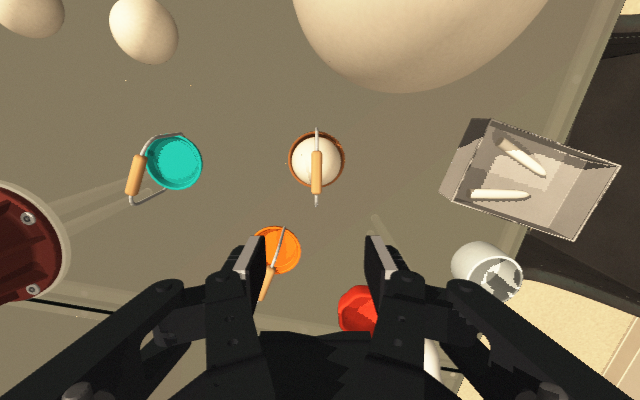

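Wrist view: the target bar runs vertically in the image from (317,150) to (317,194), so it is aligned across the fingers. I'll check its position against the earlier one.

Run:
```python
from h import *
import pickle
np.set_printoptions(precision=4,suppress=True)
c=pickle.load(open("w1.pkl","rb"));T=camera_info("top");S=camera_info("scene")
hsv=cv2.cvtColor(cv2.imread("pics/w1.png"),cv2.COLOR_BGR2HSV)[140:205,305:330]
m=(hsv[...,1]>90)&(hsv[...,0]<22)&(hsv[...,2]>150);n,l,st,ce=cv2.connectedComponentsWithStats(m.astype(np.uint8));print(st[1:],ce[1:]+[305,140])
for pw,pt,ps in(((317,150.5),(206,200.3),(256.5,155.2)),((316.5,193.5),(227.5,196.5),(266.5,162.3))):
    print(onz(c,pw,.11),tri((c,pw),(T,pt)),tri((c,pw),(T,pt),(S,ps)))
```

```text
[[ 23   0   1   1   1]
 [  0  10  17  45 474]
 [ 19  44   1   1   1]] [[328.     140.    ]
 [315.4684 172.5232]
 [324.     184.    ]]
[0.4894 0.2719 0.11  ] (array([0.49  , 0.271 , 0.1024]), np.float64(0.00032005618367455537)) (array([0.4893, 0.271 , 0.1072]), np.float64(0.001657667930120308))
[0.4992 0.2211 0.11  ] (array([0.4993, 0.2199, 0.1053]), np.float64(9.801425578382529e-05)) (array([0.4995, 0.2199, 0.1074]), np.float64(0.0006048903805880263))
```

drive_tool --increments '[[[0.001, 0, 0.02], [0, 0, 0], 0.5], [[0, 0, 0.025], [0, 0, 0], 0.5], [[0, 0, 0.03], [0, 0, 0], 0.5], [[0, 0, 0.03], [0, 0, 0], 0.5], [[0, 0, 0.03], [0, 0, 0], 0.5], [[0, 0, 0.03], [0, 0, 0], 0.5], [[0, 0, 0.02], [0, 0, 0], 0.5], [[0, 0, 0.015], [0, 0, 0], 0.5], [[0, 0, 0.01], [0, 0, 0], 0.5], [[0, 0, 0.01], [0, 0, 0], 0.5], [[0, 0, 0], [0, 0, 0], 0.5], [[0, 0, 0], [0, 0, 0], 0.5]]' --newtons 40

```text
clock: 4.15
ee_pos: [0.4946, 0.2462, 0.0919]
tool_rot: [0.0, 0.633, 0.774, 0.0]
contact_force: [0.5, 0.4, -0.2]
width: 0.502
finger_force: 0.0
```

drive_tool --increments '[[[0, 0, 0], [0, 0, 0], 0.4], [[0, 0, 0], [0, 0, 0], 0.3], [[0, 0, 0], [0, 0, 0], 0.25], [[0, 0, 0], [0, 0, 0], 0.2], [[0, 0, 0], [0, 0, 0], 0.17], [[0, 0, 0], [0, 0, 0], 0.14], [[0, 0, 0], [0, 0, 0], 0.1], [[0, 0, 0], [0, 0, 0], 0.05], [[0, 0, 0], [0, 0, 0], 0], [[0, 0, 0], [0, 0, 0], 0], [[0, 0, 0], [0, 0, 0], 0]]' --newtons 40

```text
clock: 5.25
ee_pos: [0.4946, 0.2461, 0.0916]
tool_rot: [0.0, 0.633, 0.774, 0.0]
contact_force: [0.8, 0.5, 0.2]
width: 0.142
finger_force: 39.5
```

drive_tool --increments '[[[0, 0, -0.001], [0, 0, 0], 0], [[0, 0, -0.002], [0, 0, 0], 0], [[0, 0, -0.003], [0, 0, 0], 0], [[0, 0, -0.005], [0, 0, 0], 0], [[0, 0, -0.008], [0, 0, 0], 0], [[0, 0, -0.011], [0, 0, 0], 0], [[0, 0, -0.014], [0, 0, 0], 0], [[0, 0, -0.017], [0, 0, 0], 0], [[0, 0, -0.02], [0, 0, 0], 0], [[0, 0, -0.02], [0, 0, 0], 0], [[0, 0, -0.02], [0, 0, 0], 0], [[0, 0, -0.02], [0, 0, 0], 0], [[0, 0, -0.017], [0, 0, 0], 0], [[0, 0, -0.014], [0, 0, 0], 0], [[0, 0, -0.011], [0, 0, 0], 0], [[0, 0, -0.008], [0, 0, 0], 0], [[0, 0, -0.005], [0, 0, 0], 0], [[0, 0, -0.003], [0, 0, 0], 0], [[0, 0, -0.001], [0, 0, 0], 0], [[0, 0, 0], [0, 0, 0], 0]]'

```text
clock: 7.25
ee_pos: [0.4939, 0.2459, 0.2907]
tool_rot: [-0.0, 0.633, 0.774, -0.0]
contact_force: [-0.3, -0.5, -2.9]
width: 0.143
finger_force: 39.0
```

Run:
```python
from h import *
ims=[capture(n) for n in("scene","top")]
a=cv2.resize(ims[0][90:290,200:400],None,fx=2,fy=2);b=cv2.resize(ims[1][100:300,170:370],None,fx=2,fy=2)
cv2.imwrite("pics/lift.png",np.hstack([a,b]))
```

```text
(no output)
```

View pics/lift.png

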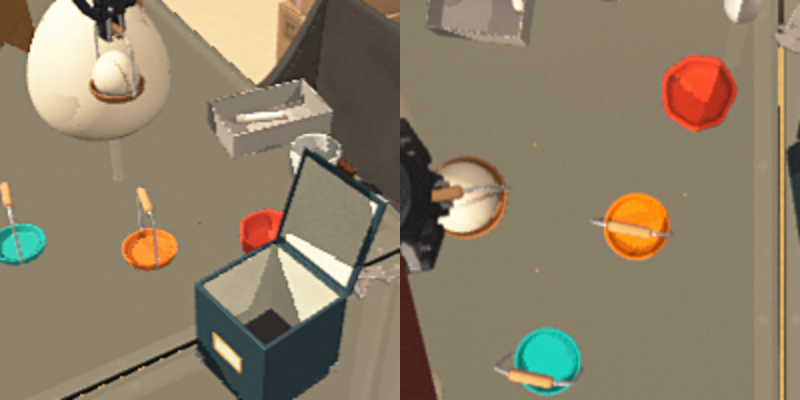

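Lifted cleanly: egg in the dish, 2.9 N, underside about 0.20 m up. Now I'll carry it over the box.

drive_tool --increments '[[[-0.005, -0.0006, 0], [0, 0, 0.02], 0], [[-0.01, -0.0013, 0], [0, 0, 0.02], 0], [[-0.015, -0.0019, 0], [0, 0, 0.01], 0], [[-0.02, -0.0025, 0], [0, 0, 0], 0], [[-0.025, -0.0032, 0], [0, 0, 0], 0], [[-0.03, -0.0038, 0], [0, 0, 0], 0], [[-0.03, -0.0038, 0], [0, 0, 0], 0], [[-0.03, -0.0038, 0], [0, 0, 0], 0], [[-0.03, -0.0038, 0], [0, 0, 0], 0], [[-0.03, -0.0038, 0], [0, 0, 0], 0], [[-0.03, -0.0038, 0], [0, 0, 0], 0], [[-0.03, -0.0038, 0], [0, 0, 0], 0], [[-0.03, -0.0038, 0], [0, 0, 0], 0], [[-0.03, -0.0038, 0], [0, 0, 0], 0], [[-0.025, -0.0032, 0], [0, 0, 0], 0], [[-0.02, -0.0025, 0], [0, 0, 0], 0], [[-0.016, -0.002, 0], [0, 0, 0], 0], [[-0.011, -0.0014, 0], [0, 0, 0], 0], [[-0.008, -0.001, 0], [0, 0, 0], 0], [[-0.004, -0.0005, 0], [0, 0, 0], 0]]'

```text
clock: 9.35
ee_pos: [0.5051, -0.1868, 0.2913]
tool_rot: [-0.0, 0.652, 0.758, 0.0]
contact_force: [0.5, 0.1, -2.5]
width: 0.145
finger_force: 39.0
```

drive_tool --increments '[[[0, 0, 0], [0, 0, 0], 0], [[0, 0, 0], [0, 0, 0], 0], [[0, 0, 0], [0, 0, 0], 0]]'

```text
clock: 9.65
ee_pos: [0.5053, -0.1856, 0.2913]
tool_rot: [-0.0, 0.652, 0.758, 0.0]
contact_force: [-0.2, -0.3, -3.5]
width: 0.144
finger_force: 39.0
```

Run:
```python
from h import *
import pickle
c=camera_info("wrist");pickle.dump(c,open("w2.pkl","wb"))
w=capture("wrist");s=capture("scene");cv2.imwrite("pics/w2.png",w);cv2.imwrite("pics/s2.png",s)
W=np.zeros((600,800,3),np.uint8);W[:400,:640]=w
W[400:600,:400]=cv2.resize(s[150:250,270:470],None,fx=2,fy=2)
cv2.imwrite("pics/v2.png",W)
```

```text
(no output)
```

View pics/v2.png

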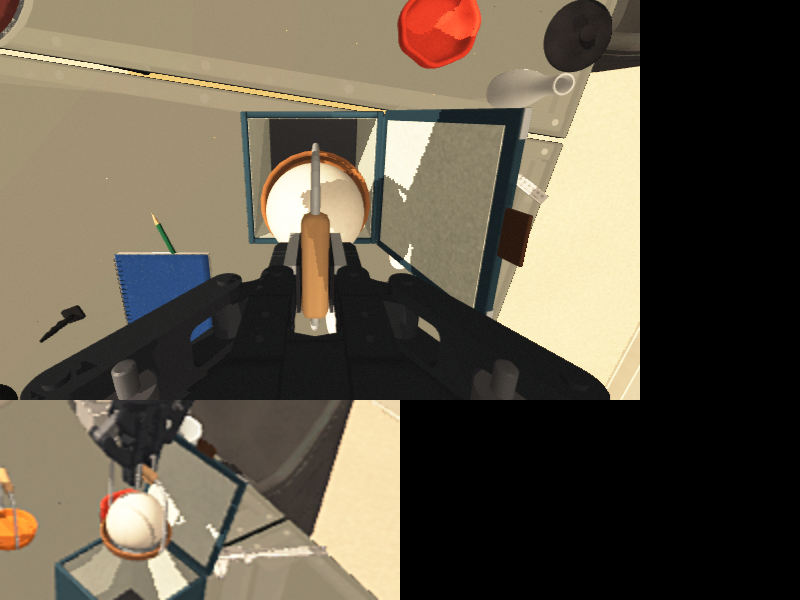

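Wrist view: outer rim corners at (242,112), (384,111), (250,243) and (378,243). The cradle hangs straight above the opening. I'll compute the box centre from these.

Run:
```python
from h import *
import pickle
np.set_printoptions(precision=4,suppress=True)
c=pickle.load(open("w2.pkl","rb"));P=[onz(c,p,.146) for p in((242,112),(384,111),(378,243),(250,243))]
for p in P:print(p)
print(np.mean(P,0)); a=P[0]-P[3];b=P[2]-P[3];d=P[1]-P[0];print(np.linalg.norm(a),np.linalg.norm(b),np.linalg.norm(d),np.arctan2(-a[0],a[1]),np.arctan2(b[1],b[0]),np.arctan2(d[1],d[0]))
T,S=camera_info("top"),camera_info("scene")
for pw,pt,ps in(((242,112),(378.8,227.7),(298.5,232)),((384,111),(369.6,170.8),(339,211)),((378,243),(428.1,160.4),(374,237)),((250,243),(437.3,218.8),(332.5,264))):print(tri((c,pw),(T,pt),(S,ps)))
# dish rim outline centre in wrist picture: left/right extremes
print('tab',tri((c,(515,237)),(T,(409.6,134.6)),(S,(373,174))))
```

```text
[ 0.4258 -0.1265  0.146 ]
[ 0.5575 -0.1055  0.146 ]
[ 0.5801 -0.2385  0.146 ]
[ 0.4455 -0.2591  0.146 ]
[ 0.5022 -0.1824  0.146 ]
0.1339944817742576 0.13617250819699314 0.1333588216706737 0.1471905192957121 0.1517531992069199 0.1578946433044627
(array([ 0.4272, -0.1285,  0.1423]), np.float64(0.0028906473160453866))
(array([ 0.5597, -0.1085,  0.1349]), np.float64(0.0034183431750540276))
(array([ 0.5805, -0.2403,  0.144 ]), np.float64(0.0012409558764744331))
(array([ 0.4468, -0.2602,  0.1444]), np.float64(0.0023897801970577184))
tab (array([ 0.6153, -0.1677,  0.2798]), np.float64(0.0016399594527864378))
```

drive_tool --increments '[[[0.0012, -0.0013, 0.004], [0, 0, 0], 0], [[0, 0, 0.008], [0, 0, 0], 0], [[0, 0, 0.012], [0, 0, 0], 0], [[0, 0, 0.015], [0, 0, 0], 0], [[0, 0, 0.015], [0, 0, 0], 0], [[0, 0, 0.01], [0, 0, 0], 0], [[0, 0, 0.005], [0, 0, 0], 0], [[0, 0, 0], [0, 0, 0], 0], [[0, 0, 0], [0, 0, 0], 0]]'

```text
clock: 10.65
ee_pos: [0.5041, -0.1855, 0.2227]
tool_rot: [0.0, 0.652, 0.758, 0.0]
contact_force: [-0.2, 0.6, -3.7]
width: 0.14
finger_force: 39.0
```

drive_tool --increments '[[[0, 0, 0.004], [0, 0, 0], 0], [[0, 0, 0.008], [0, 0, 0], 0], [[0, 0, 0.012], [0, 0, 0], 0], [[0, 0, 0.012], [0, 0, 0], 0], [[0, 0, 0.012], [0, 0, 0], 0], [[0, 0, 0.012], [0, 0, 0], 0], [[0, 0, 0.012], [0, 0, 0], 0], [[0, 0, 0.012], [0, 0, 0], 0], [[0, 0, 0.009], [0, 0, 0], 0], [[0, 0, 0.006], [0, 0, 0], 0], [[0, 0, 0.003], [0, 0, 0], 0], [[0, 0, 0.001], [0, 0, 0], 0], [[0, 0, 0], [0, 0, 0], 0], [[0, 0, 0], [0, 0, 0], 0]]'

```text
clock: 12.05
ee_pos: [0.5042, -0.1856, 0.12]
tool_rot: [0.001, 0.652, 0.758, 0.0]
contact_force: [0.2, -0.3, -4.5]
width: 0.144
finger_force: 39.0
```

Underside is about 28 mm above the box bottom. Now I'll creep down to the foam.

drive_tool --increments '[[[0, 0, 0.002], [0, 0, 0], 0], [[0, 0, 0.002], [0, 0, 0], 0], [[0, 0, 0.002], [0, 0, 0], 0], [[0, 0, 0.002], [0, 0, 0], 0], [[0, 0, 0.001], [0, 0, 0], 0], [[0, 0, 0.001], [0, 0, 0], 0], [[0, 0, 0.001], [0, 0, 0], 0], [[0, 0, 0], [0, 0, 0], 0], [[0, 0, 0], [0, 0, 0], 0]]'

```text
clock: 12.95
ee_pos: [0.5038, -0.1853, 0.1084]
tool_rot: [0.0, 0.652, 0.758, 0.0]
contact_force: [0.3, 0.4, -3.1]
width: 0.141
finger_force: 39.1
```

drive_tool --increments '[[[0, 0, 0.001], [0, 0, 0], 0], [[0, 0, 0.001], [0, 0, 0], 0], [[0, 0, 0], [0, 0, 0], 0], [[0, 0, 0], [0, 0, 0], 0]]'

```text
clock: 13.35
ee_pos: [0.5039, -0.1853, 0.1065]
tool_rot: [0.0, 0.652, 0.758, 0.0]
contact_force: [-0.6, 1.5, -0.4]
width: 0.145
finger_force: 39.4
```

Weight is on the foam (force fell from -3.1 to -0.4 N). Releasing gently, then straight up.

drive_tool --increments '[[[0, 0, 0], [0, 0, 0], 0.16], [[0, 0, 0], [0, 0, 0], 0.2], [[0, 0, 0], [0, 0, 0], 0.28], [[0, 0, 0], [0, 0, 0], 0.36], [[0, 0, 0], [0, 0, 0], 0.4], [[0, 0, 0], [0, 0, 0], 0.4], [[0, 0, 0], [0, 0, 0], 0.4], [[0, 0, 0], [0, 0, 0], 0.4]]' --newtons 20

```text
clock: 14.15
ee_pos: [0.5037, -0.1853, 0.1063]
tool_rot: [0.0, 0.652, 0.758, -0.0]
contact_force: [0.5, 0.7, -0.4]
width: 0.4
finger_force: 0.0
```

drive_tool --increments '[[[0, 0, -0.003], [0, 0, 0], 0.4], [[0, 0, -0.006], [0, 0, 0], 0.4], [[0, 0, -0.01], [0, 0, 0], 0.4], [[0, 0, -0.02], [0, 0, 0], 0.4], [[0, 0, -0.03], [0, 0, 0], 0.4], [[0, 0, -0.03], [0, 0, 0], 0.4], [[0, 0, -0.03], [0, 0, 0], 0.4], [[0, 0, -0.03], [0, 0, 0], 0.4], [[0, 0, -0.03], [0, 0, 0], 0.4], [[0, 0, -0.03], [0, 0, 0], 0.4], [[0, 0, -0.02], [0, 0, 0], 0.2], [[0, 0, -0.01], [0, 0, 0], 0], [[0, 0, 0], [0, 0, 0], 0], [[0, 0, 0], [0, 0, 0], 0]]'

```text
clock: 15.55
ee_pos: [0.5033, -0.1851, 0.3544]
tool_rot: [-0.001, 0.652, 0.758, -0.0]
contact_force: [0.1, 0.4, -0.4]
width: 0.001
finger_force: 0.0
```

Run:
```python
from h import *
w=capture("wrist");s=capture("scene");t=capture("top")
R=lambda im,x,y,n,h,k:cv2.resize(im[y:y+h,x:x+n],None,fx=k,fy=k,interpolation=cv2.INTER_CUBIC)
W=np.zeros((600,800,3),np.uint8);W[:300,:400]=R(s,270,140,133,100,3.01)[:300,:400];W[:300,400:]=R(t,340,110,133,100,3.01)[:300,:400]
W[300:,:]=R(w,150,60,400,150,2)
cv2.imwrite("pics/v3.png",W)
```

```text
(no output)
```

View pics/v3.png

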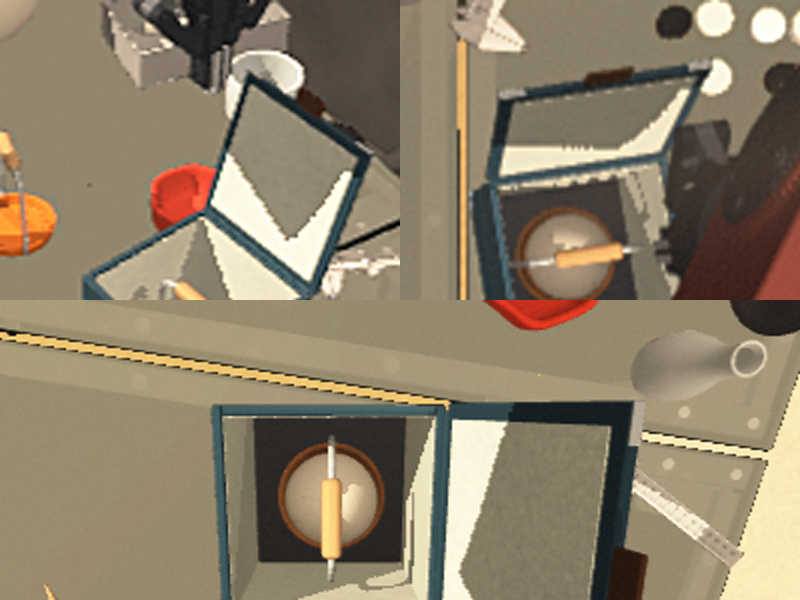

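The cradle stands upright on the foam with the egg in it, released, and the lid is open. From the tab position the lid angle is about 1.89 rad. I'll take the shut fingers over and behind the lid.

drive_tool --increments '[[[0, 0.015, 0], [0, 0, 0], 0], [[0, 0.03, 0], [0, 0, 0], 0], [[0, 0.036, 0], [0, 0, 0], 0], [[0, 0.036, 0], [0, 0, 0], 0], [[0, 0.03, 0], [0, 0, 0], 0], [[0, 0.02, 0], [0, 0, 0], 0], [[0, 0, 0], [0, 0, 0], 0], [[0, 0, 0.02], [0, 0, 0], 0], [[0, 0, 0.03], [0, 0, 0], 0], [[0, 0, 0.025], [0, 0, 0], 0], [[0, 0, 0.017], [0, 0, 0], 0], [[0, 0, 0], [0, 0, 0], 0], [[0, 0, 0], [0, 0, 0], 0]]'

```text
clock: 17.0
ee_pos: [0.6689, -0.1605, 0.2636]
tool_rot: [-0.0, 0.652, 0.758, -0.0]
contact_force: [0.3, 0.3, 0.1]
width: -0.003
finger_force: 0.0
```

Run:
```python
from h import *
s=capture("scene");w=capture("wrist")
R=lambda im,x,y,n,h,k:cv2.resize(im[y:y+h,x:x+n],None,fx=k,fy=k,interpolation=cv2.INTER_CUBIC)
cv2.imwrite("pics/v4.png",np.hstack([R(s,280,100,160,200,2.5),R(w,120,60,300,320,1.5625)[:500]]))
```

```text
(no output)
```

View pics/v4.png

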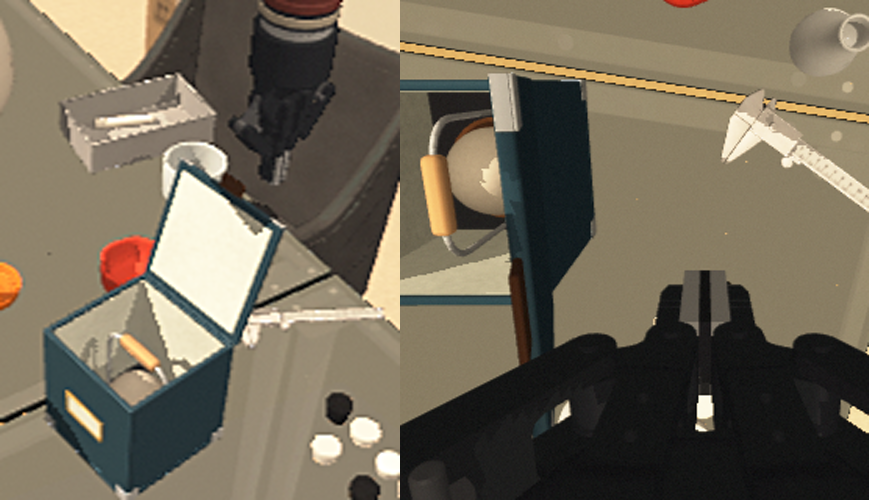

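The wrist view shows the shut fingers behind the lid and clear of everything. Pushing it upright at constant height.

drive_tool --increments '[[[0, -0.01, 0], [0, 0, 0], 0], [[0, -0.01, 0], [0, 0, 0], 0], [[0, -0.008, 0], [0, 0, 0], 0], [[0, -0.008, 0], [0, 0, 0], 0], [[0, -0.008, 0], [0, 0, 0], 0], [[0, -0.008, 0], [0, 0, 0], 0], [[0, -0.008, 0], [0, 0, 0], 0], [[0, -0.008, 0], [0, 0, 0], 0]]'

```text
clock: 17.9
ee_pos: [0.6012, -0.1707, 0.2636]
tool_rot: [0.0, 0.652, 0.758, 0.0]
contact_force: [1.6, -0.3, 1.7]
width: -0.002
finger_force: 0.7
```

drive_tool --increments '[[[0, -0.008, 0], [0, 0, 0], 0], [[0, -0.01, 0.001], [0, 0, 0], 0], [[0, -0.01, 0.001], [0, 0, 0], 0], [[0, -0.01, 0.001], [0, 0, 0], 0], [[0, -0.011, 0.002], [0, 0, 0], 0], [[0, -0.011, 0.003], [0, 0, 0], 0]]'

```text
clock: 18.5
ee_pos: [0.5412, -0.1795, 0.2548]
tool_rot: [-0.0, 0.652, 0.758, -0.0]
contact_force: [1.3, 0.1, -0.3]
width: 0.002
finger_force: 0.5
```

drive_tool --increments '[[[0, -0.012, 0.009], [0, 0, 0], 0], [[0, -0.0094, 0.0066], [0, 0, 0], 0], [[0, -0.0094, 0.0066], [0, 0, 0], 0], [[0, -0.0078, 0.0084], [0, 0, 0], 0], [[0, -0.0078, 0.0084], [0, 0, 0], 0], [[0, -0.006, 0.01], [0, 0, 0], 0], [[0, -0.006, 0.01], [0, 0, 0], 0], [[0, -0.004, 0.0107], [0, 0, 0], 0], [[0, -0.004, 0.0107], [0, 0, 0], 0]]'

```text
clock: 19.4
ee_pos: [0.4763, -0.1894, 0.1738]
tool_rot: [-0.0, 0.652, 0.758, -0.0]
contact_force: [0.3, 0.1, 1.0]
width: 0.003
finger_force: 0.4
```

drive_tool --increments '[[[0, -0.001, 0.006], [0, 0, 0], 0], [[0, -0.001, 0.006], [0, 0, 0], 0], [[0, -0.001, 0.005], [0, 0, 0], 0], [[0, 0, 0.002], [0, 0, 0], 0], [[0, 0, 0], [0, 0, 0], 0]]'

```text
clock: 19.9
ee_pos: [0.4737, -0.1898, 0.1556]
tool_rot: [-0.0, 0.652, 0.758, -0.0]
contact_force: [-0.1, -0.7, 0.2]
width: -0.001
finger_force: 0.0
```

drive_tool --increments '[[[0, 0, 0.001], [0, 0, 0], 0], [[0, 0, 0.001], [0, 0, 0], 0], [[0, 0, 0.001], [0, 0, 0], 0], [[0, 0, 0], [0, 0, 0], 0], [[0, 0, 0], [0, 0, 0], 0]]'

```text
clock: 20.4
ee_pos: [0.4738, -0.1899, 0.153]
tool_rot: [0.0, 0.652, 0.758, 0.0]
contact_force: [-0.3, -0.6, 0.5]
width: 0.002
finger_force: 0.1
```

drive_tool --increments '[[[0, 0, 0.0005], [0, 0, 0], 0], [[0, 0, 0.0005], [0, 0, 0], 0], [[0, 0, 0], [0, 0, 0], 0], [[0, 0, 0], [0, 0, 0], 0]]'

```text
clock: 20.8
ee_pos: [0.4737, -0.1899, 0.152]
tool_rot: [0.0, 0.652, 0.758, -0.0]
contact_force: [0.2, 1.0, 1.2]
width: -0.002
finger_force: 0.7
```

Tip is at z = 0.152, the top of a shut lid. One small firm press, then retract and check.

drive_tool --increments '[[[0, 0, 0.0005], [0, 0, 0], 0], [[0, 0, 0.0005], [0, 0, 0], 0], [[0, 0, 0], [0, 0, 0], 0]]'

```text
clock: 21.1
ee_pos: [0.4738, -0.1899, 0.152]
tool_rot: [-0.0, 0.652, 0.758, -0.0]
contact_force: [-2.4, 1.9, 6.8]
width: -0.001
finger_force: 3.2
```

drive_tool --increments '[[[0, 0, -0.005], [0, 0, 0], 0], [[0, 0, -0.015], [0, 0, 0], 0], [[0, 0, -0.03], [0, 0, 0], 0], [[0, 0, -0.03], [0, 0, 0], 0], [[0, 0, -0.03], [0, 0, 0], 0], [[0, 0, -0.03], [0, 0, 0], 0], [[0, 0, -0.01], [0, 0, 0], 0], [[0, 0, 0], [0, 0, 0], 0], [[0, 0, 0], [0, 0, 0], 0]]'

```text
clock: 22.0
ee_pos: [0.473, -0.1895, 0.2992]
tool_rot: [-0.001, 0.652, 0.758, -0.0]
contact_force: [-0.8, -0.1, 0.3]
width: 0.001
finger_force: 0.0
```

Run:
```python
from h import *
s=capture("scene");t=capture("top")
R=lambda im,x,y,n,h,k:cv2.resize(im[y:y+h,x:x+n],None,fx=k,fy=k,interpolation=cv2.INTER_CUBIC)
cv2.imwrite("pics/v5.png",np.hstack([R(s,280,180,130,150,3),R(t,340,110,130,150,3)]))
```

```text
(no output)
```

View pics/v5.png

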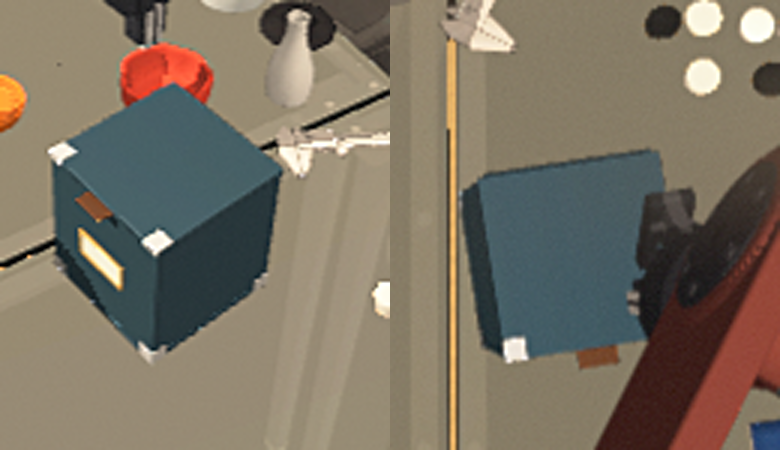

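Both views show the lid flat and flush on the rim, and the arm clear above it. The bowl and bottle stand where they were. The stop at z = 0.152 with 6.8 N agrees with a shut lid. Handing in.

```bash
python3 -c "
from plant import workorder
print(workorder.close_job())"
```

```text
the job is handed in; nothing more can be done
None
```

The egg is in its cradle on the foam at the bottom of the box, released, with the lid shut; the job was handed in at about 22 s, and no verdict was returned.

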